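# Move a limb rest from its hook to the press carriage

## Task

Lift the limb rest up and off its hook, stand it upright on the rubber mat and let go. Then take it again the other way, so that the fingers clear the tall fence of the blue-green press carriage, and stand it on the carriage with its foot snug against both the low end stop and the tall fence, a narrow edge of the blade along the fence. Do not let the rest fall over, and leave the other things on the bench where they are.

Things in the scene. Friction and masses are not known exactly. Their poses are not given: they have to be found in the camera images.
- rest: The limb rest: a plain aluminium upright blade on a flat foot. Foot 70 (x) x 56 (y) x 16 mm high; blade 14 mm thick (x), 56 mm wide (y), centred on the foot, top at 150 mm. Same when turned half round. Origin: centre of the foot's underside, z up. About 0.4 kg. At the start it hangs plumb by its slot on the hook, its blade 35 mm behind the hook's tip.
- slot (a point): Centre of the hanging slot that goes through the blade along x, 114 mm above the rest's underside: 18 mm wide (y), 40 mm high (94 to 134 mm), with a 16 mm high bar of blade above it.
- stand: Fixed dark steel hook stand. Origin: on the bench under it; base 150 x 110 x 12 mm; column 20 x 30 mm, 202 mm tall, 55 mm to +x. A rod 8 mm thick runs from the column to -x, its axis 185 mm high, to x = -55 mm, where it turns up to a tip. A collar 32 mm across sits on the rod at x = -5 to -1 mm, just behind the hanging blade.
- hook_tip (a point): Top of the hook's upturned tip, at (-55, 0, 201) mm from the stand's origin.
- mat: Black rubber mat lying fixed on the bench, 180 x 180 mm, 3 mm thick. Origin: centre of its underside.
- carriage: Fixed blue-green press carriage. Origin: on the bench under the seat. Bed plate 20 mm thick, x -85 to 55, y -72 to 48 mm. Tall fence: a wall 14 mm thick whose inner face is at y = +28 mm, x -55 to 55, top at 160 mm. Low steel end stop: inner face at x = +35 mm, 16 mm thick, y -28 to 28, top at 38 mm. Its -x and -y sides are open.
- seat (a point): Point on the bed plate's top (20 mm high) where the centre of the rest's foot lies when the foot touches both the end stop (towards +x) and the fence (towards +y), blade parallel to the end stop. Axes as the carriage.
- spool: Red-flanged spool of copper wire, 60 mm across, 60 mm tall, standing. Bystander; origin at its underside.
- bottle: White glue bottle, 48 mm across, 120 mm tall, standing. Bystander; origin at its underside.
- jar: Amber jar, 64 mm across, 80 mm tall, standing. Bystander; origin at its underside.
- tape: Cardboard tape roll lying flat, 90 mm across, 25 mm high. Bystander; origin at its underside.
- screwdriver: Screwdriver lying on the bench, 170 mm long. Bystander.
- wrench: Wrench lying on the bench, 160 mm long. Bystander.
- tin: Open steel tin, 72 mm across, 70 mm tall, standing. Bystander; origin at its underside.

How it is judged:
By the outcome, as a careful person would: the job done as asked, in the order asked, and still so for the second after the job is handed in, with the robot touching nothing.
It also fails if it takes over 69 s, if anything falls off the work surface, if the arm or the gripper's body presses on something with over 40 N, if the wrist force passes 120 N, or if a joint passes its speed limit or range.

## Robot

A 6-joint arm with a two-finger parallel gripper is mounted at the origin on the work surface. World frame = base frame: x ahead of the robot, y to its left, z up, the work surface at z = 0. Lengths are in m, angles in rad, forces in N, time in s.
With the tool pointing down it reaches from about 0.3 to 0.875 m from the base axis. Payload 6.4 kg.
Tool frame: the origin (TCP) lies midway between the tips of the shut fingers; the grasp point (between the pads) lies 19 mm behind it; z points along the fingers, y is the line along which they close (so a half turn about z gives the same grasp; the last joint's range is limited). The gripper opens to 85 mm and grips with 20 to 120 N. Pads are 22 mm wide; open, the fingers measure 114 mm over their backs; the gripper's body (76 mm by 85 mm) begins 54 mm behind the grasp point. The pads swing forward as they close: fully open they stand 13 mm farther back than shut.
Start: joints at [0.906, 0.181, 1.607, -0, 1.354, -0.206], TCP at [0.255, 0.516, 0.231] pointing down, gripper open.
Joint ranges: [-2.99, 2.99], [-0.89, 2.07], [0.3, 2.58], [-1.14, 4.28], [0, 2.63], [-3.12, 3.12]. Speed limits (rad/s): [2.57, 2.57, 3.01, 3.14, 3.14, 3.14].

## Interface

Orientations are given as a unit quaternion [w, x, y, z].
In Python, from bench import * gives the robot as it stands.
- The arm moves only by the tool play_rows, never from a script. Its argument "plan" is a list of rows, each a list of 3 entries, a list of its own where there are three numbers: the finger opening in mm, from 0 to 85.4, then the shift along the tool's x, y, z normalised to -1 to 1, where 1 is 40 cm, then the turn about the tool's z normalised to -1 to 1, where 1 is pi rad. A call has 1 to 10 rows; each row is the pose to reach, as a shift and turn from the pose commanded when the call began, along the tool's axes at that moment, turning the shorter way round; what a row does not reach only later rows make up. A row lasts 1/10 s, in which the tool goes at most 50 mm and 8.59 degrees, less where a joint would pass 70% of its speed; a pose out of reach is approached as far as the arm can. A call with a number of a shift or a turn outside -1 to 1 is refused whole. A call with a gripper value outside its range is refused whole. The fingers move at their own pace and stop on an object; the grip force is fixed at half the most. Time passes only in rows, so rows that repeat a pose let the fingers close. It gives the time, the measured TCP pose, the force, the opening and the grip force at its end, in the units of the state.
- get_obs(): the state, without advancing time (a new reading comes with each control period).
- camera(name): name is "side" or "top"; returns a dict with "image" (420x560x3 uint8, red, green, blue), "range_z" (420x560 float32, m along the optical axis (not along the pixel's ray), 0 where there is no reading), "intrinsics" (3x3 intrinsics, pixels), "k1" (the pictures are not rectified: a ray, as slopes to the right and down, at radius r is drawn at 1 + k1 r^2 times it, then the intrinsics apply), "rvec" (rotation vector, rad) and "tvec" (3), from world to camera coordinates, as OpenCV has them. Camera axes: x right, y down, z forward; pixel columns grow to the right and rows downward; lengths in m; the calibration is good to about 2 mm. A picture is of the moment at which its call begins.
- hand_in(): hands the job in; it is judged then, once.
Trained networks look in a picture, given as the dict that the camera call returned (one of the last four; its "shot" number tells which), for a name from the list of things; names that differ only in an ending like _2 or _b are one class to them, and where a whole thing is asked for, a point or a joint stands for the part that bears it (a point fixed in the world has none). Each returns a list of dicts, best first, with "conf" (0 to 1); they miss things now and then, are a little off and sometimes report something else, mostly with a low value. They report only what shows in the picture. A call takes as long as a camera call.
- search_frame(picture, label): "rect" ([centre column, centre row, width, height] in pixels, round what is visible of it).
- masks_of(picture, label): "mask" (420x560 bool, what is visible of it) and "rect" ([centre column, centre row, width, height] in pixels, round what is visible of it).
The state is a dict: "time_s": time; "q": joint angles; "dq": joint speeds; "joint_efforts": joint torques, N m; "eef_pos": TCP position; "eef_rot": TCP orientation; "wrist_force": force on the tool from outside, world axes, zero at the start; "torque": the same for the moment, N m; "opening": opening from 0.0 (shut) to 1.0 (fully open); "grasp_force": force on a finger pad.
Only numpy, scipy, OpenCV 4.12 (cv2) and the standard library are available. Lean on these libraries where they do the work, as an engineer would, in place of code of your own. Each camera call takes 0.05 s, during which the arm holds its last target. There are 200 camera calls.

## Working session

There is one attempt and no reset: what is moved stays moved. The work goes in short steps, Python scripts to look and compute and a tool call to move; the robot and the scene stay as the last step left them, time stands still between calls to the robot, and variables do not carry over. Pictures are saved under pics/ and viewed, at most 10 in all, crops included, and the job is handed in when it is done.

Besides the shell and the picture viewer there is one more tool, called after ">>>" as name(argument=value, ...) on one line, values as JSON. play_rows: Moves the arm, as the interface text tells. Its arguments: {"type":"object","properties":{"plan":{"type":"array","items":{"type":"array"}}},"required":["plan"]}

```bash
mkdir -p pics; ls; cat > h.py <<'E'
from bench import *
import numpy as np, cv2
from scipy.spatial.transform import Rotation as R
def world(c, uv=None):
    """world points (H,W,3), nan where no range"""
    K=c["intrinsics"];H,W=c["range_z"].shape
    v,u=np.mgrid[:H,:W].astype(float)
    d=np.array([float(c["k1"]),0,0,0,0])
    p=cv2.undistortPoints(np.stack([u,v],-1).reshape(-1,1,2),np.array(K),d).reshape(H,W,2)
    z=c["range_z"].astype(float).copy();z[z==0]=np.nan
    P=np.dstack([p*z[...,None],z])
    Rm=cv2.Rodrigues(np.array(c["rvec"],float))[0]
    return (P-np.array(c["tvec"]).ravel())@Rm
def save(c,n): cv2.imwrite("pics/"+n,c["image"][...,::-1])
E
python3 - <<'E'
from h import *
o=get_obs();print({k:np.round(v,3) for k,v in o.items()})
for n in("top","side"):
    c=camera(n);save(c,n+"0.png");W=world(c);np.savez(n+"0.npz",W=W,im=c["image"])
    print(n,np.array(c["rvec"]).round(3).ravel(),np.array(c["tvec"]).round(3).ravel(), c["k1"], np.array(c["intrinsics"])[0])
    for l in "rest slot stand hook_tip mat carriage seat spool bottle jar tape screwdriver wrench tin".split():
        try:
            for m in masks_of(c,l)[:2]:
                k=m["mask"];p=W[k];p=p[~np.isnan(p[:,0])]
                print(l,round(m["conf"],2),np.round(m["rect"]),"n",len(p),*( [np.percentile(p,q,axis=0).round(3) for q in(3,50,97)] if len(p) else []))
        except Exception as e: print(l,e)
E
```

```text
pics
{'time_s': np.float64(0.0), 'q': array([ 0.906,  0.182,  1.608,  0.   ,  1.354, -0.206]), 'dq': array([0.001, 0.001, 0.   , 0.001, 0.003, 0.   ]), 'joint_efforts': array([-3.0000e-03, -4.4488e+01, -3.5133e+01, -1.0000e-03,  9.0000e-03,
       -0.0000e+00]), 'eef_pos': array([0.254, 0.515, 0.23 ]), 'eef_rot': array([-0.   ,  0.227,  0.974, -0.001]), 'wrist_force': array([0.13 , 0.214, 0.248]), 'torque': array([-0.014, -0.016, -0.019]), 'grasp_force': np.float64(0.0), 'opening': np.float64(1.001)}
top [ 2.219 -2.167  0.06 ] [0.009 0.577 1.374] 0.01250021164816841 [433.41045618   0.         285.30265261]
rest 0.88 [393. 219.  36.  23.] n 483 [ 0.514 -0.328  0.015] [ 0.545 -0.294  0.073] [ 0.578 -0.272  0.207]
rest 0.29 [325. 157.  17.  17.] n 226 [ 0.72  -0.117  0.023] [ 0.735 -0.095  0.082] [ 0.759 -0.078  0.122]
slot 0.7 [396. 220.  37.  28.] n 520 [ 0.513 -0.328  0.011] [ 0.546 -0.296  0.072] [ 0.578 -0.272  0.207]
slot 0.43 [270. 152.  17.  18.] n 344 [0.72  0.047 0.031] [0.744 0.074 0.079] [0.772 0.099 0.085]
stand 0.82 [384. 213.  38.  49.] n 1200 [ 0.5   -0.34   0.006] [ 0.5
[... 2702 characters left out ...]
.] n 458 [ 0.718 -0.119  0.001] [ 0.731 -0.104  0.064] [ 0.775 -0.053  0.121]
jar 0.81 [299. 188.  22.  27.] n 483 [0.719 0.049 0.006] [0.736 0.067 0.058] [0.772 0.098 0.084]
tape 0.89 [404. 346.  36.  33.] n 563 [ 0.504 -0.507  0.002] [ 0.55  -0.474  0.023] [ 0.588 -0.428  0.028]
tape 0.72 [169. 162.  22.  22.] n 393 [0.477 0.459 0.01 ] [0.506 0.481 0.049] [0.54  0.527 0.072]
screwdriver 0.52 [170. 224.  20.  42.] n 260 [0.294 0.208 0.006] [0.332 0.238 0.023] [0.411 0.306 0.029]
wrench 0.82 [277. 329.  65.  16.] n 455 [ 0.313 -0.277  0.   ] [ 0.377 -0.226  0.008] [ 0.425 -0.163  0.012]
tin 0.56 [352. 281.  34.  59.] n 1124 [ 0.511 -0.327  0.06 ] [ 0.539 -0.304  0.118] [ 0.559 -0.275  0.207]
```

```bash
python3 - <<'E'
import cv2,numpy as np
a=cv2.imread("pics/top0.png");b=cv2.imread("pics/side0.png")
A=cv2.resize(a[120:320,100:480],None,fx=2,fy=2)[:,:760]
cv2.imwrite("pics/topc.png",A)
cv2.imwrite("pics/sidec.png",cv2.resize(b[110:370,140:430],None,fx=2.3,fy=2.3))
E
```

```text
(no output)
```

View pics/topc.png

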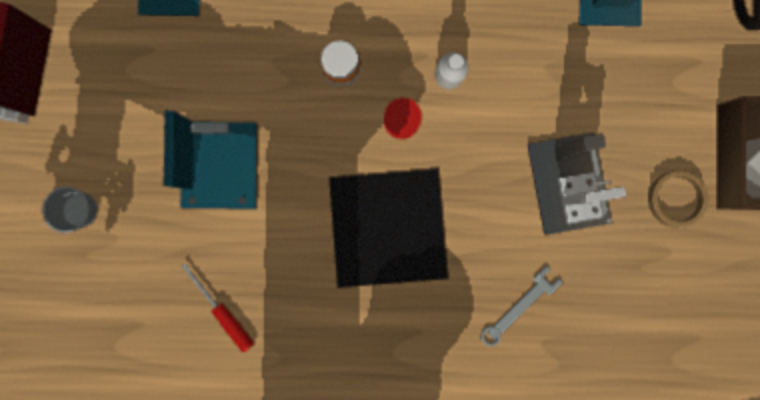

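View pics/sidec.png

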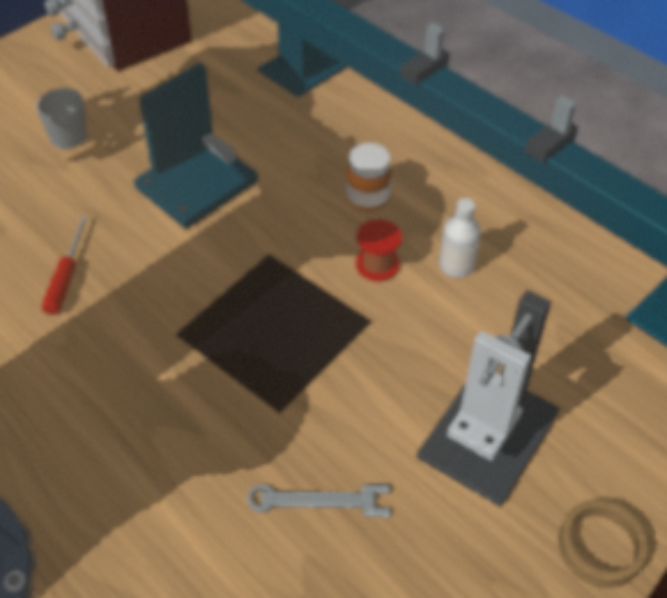

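The top view shows the carriage at about (215,160), fence on its left (+y) and stop at the top (+x). The mat is at about (388,227), and the stand with the hanging rest at about (575,185), yawed roughly 10–15°. The side view shows the blade hanging on the rod with its face towards the robot and its slot at about (493,372). Next I fit the poses.

```bash
python3 - <<'E'
import numpy as np,cv2
D={n:np.load(n+"0.npz") for n in("top","side")}
def sel(W,lo,hi):
    k=np.all((W>lo)&(W<hi),axis=-1);return W[k]
def rect(p,t):
    if len(p)<5: print(t,len(p));return
    r=cv2.minAreaRect((p[:,:2]*1000).astype(np.float32));print(t,len(p),np.round(r[0],1),np.round(r[1],1),round(r[2],1),"z",np.median(p[:,2]).round(4))
def line(p,t):
    c=p[:,:2].mean(0);u,s,v=np.linalg.svd(p[:,:2]-c);d=v[0]*np.sign(v[0][np.argmax(abs(v[0]))])
    print(t,len(p),(c*1000).round(1),"yaw",np.degrees(np.arctan2(d[1],d[0])).round(2),"sd",s[1]/len(p)**.5*1000)
for n in D:
    W=D[n]["W"];print(n)
    rect(sel(W,(.45,.15,.153),(.7,.36,.168)),"fence top")
    rect(sel(W,(.45,.15,.016),(.7,.36,.026)),"bed")
    rect(sel(W,(.45,.15,.034),(.7,.285,.043)),"stop top")
    line(sel(W,(.45,.28,.05),(.7,.36,.15)),"fence face")
    rect(sel(W,(.45,-.38,.007),(.7,-.2,.017)),"base")
    p=sel(W,(.45,-.38,.192),(.7,-.2,.22));rect(p,"hi")
    rect(sel(W,(.595,-.38,.19),(.7,-.2,.215)),"col top")
    q=sel(W,(.45,-.38,.1),(.585,-.2,.19));
    if len(q)>5: line(q,"blade face")
    rect(sel(W,(.45,-.38,.062),(.6,-.2,.082)),"foot top")
    line(sel(W,(.45,-.38,.2),(.585,-.2,.215)),"blade top")
    rect(sel(W,(.35,-.12,.0),(.62,.12,.007))[:1],"-")
    im=D[n]["im"].max(-1);k=np.all((W>(.36,-.14,-.01))&(W<(.63,.12,.012)),axis=-1)&(im<45)
    k=cv2.morphologyEx(k.astype(np.uint8),cv2.MORPH_OPEN,np.ones((3,3)))>0
    rect(W[k],"mat")
W=D["top"]["W"]
k=np.all((W>(.45,-.38,.16))&(W<(.7,-.2,.23)),axis=-1)
print((W[k]*1000).round()[::3])
E
```

```text
top
fence top 207 [600.5 313.7] [107.3  15.1] 1.8 z 0.16
bed 1203 [586.4 267. ] [136.3 120.2] 0.6 z 0.0205
stop top 49 [645.1 268.9] [13.5 32.2] 1.5 z 0.0382
fence face 264 [598.8 307.8] yaw 0.55 sd 1.1797486619089652
base 861 [ 574.9 -290.6] [246.5 177.3] 0.8 z 0.0119
hi 216 [ 569.7 -299.9] [119.9  55.7] 2.7 z 0.2034
col top 86 [ 615.4 -285.5] [27.2 31.3] 2.1 z 0.2016
blade face 83 [ 545.9 -288.5] yaw -3.85 sd 13.909526469212157
foot top 317 [ 546.1 -300.2] [69.7 54.8] 10.6 z 0.0711
blade top 111 [ 545.4 -301.4] yaw 101.43 sd 8.85561771614001
- 1
mat 2984 [491.8  -6.2] [177.6 176.9] 6.1 z 0.0032
side
fence top 152 [599.6 318.7] [108.6  17.9] 3.0 z 0.1612
bed 906 [584.8 273.5] [143.  127.1] 2.1 z 0.0221
stop top 33 [643.1 270.4] [17.6 27.9] 3.7 z 0.0393
fence face 681 [596.1 313.6] yaw 0.24 sd 2.4613626843032357
base 1227 [ 562.9 -294.5] [164.4 111.5] 11.7 z 0.0125
hi 373 [ 568.9 -297.7] [124.4  56. ] 2.0 z 0.2026
col top 127 [ 612.1 -284.7] [31.9 30.5] 13.6 z 0.2021
blade face 491 [ 540.3 -301.3] yaw 103.61 sd 6.525874485593938
foot top 337 [ 544.4 -298.6] [70.6 56.6] 12.0 z 0.0717

[... 1788 characters left out ...]
 203.]
 [ 546. -295.  206.]
 [ 546. -306.  205.]
 [ 546. -314.  205.]
 [ 546. -322.  207.]
 [ 544. -275.  163.]
 [ 543. -274.  200.]
 [ 543. -281.  208.]
 [ 543. -289.  208.]
 [ 543. -297.  207.]
 [ 543. -306.  204.]
 [ 543. -314.  206.]
 [ 544. -323.  203.]
 [ 540. -274.  189.]
 [ 540. -278.  206.]
 [ 540. -287.  204.]
 [ 540. -295.  206.]
 [ 540. -303.  207.]
 [ 537. -276.  183.]
 [ 537. -279.  204.]
 [ 537. -286.  206.]
 [ 538. -302.  188.]
 [ 535. -276.  171.]
 [ 534. -276.  205.]
 [ 535. -304.  193.]
 [ 532. -305.  188.]
 [ 530. -308.  187.]
 [ 527. -309.  185.]
 [ 524. -308.  188.]
 [ 521. -308.  190.]
 [ 519. -308.  189.]
 [ 516. -307.  201.]
 [ 513. -307.  204.]
 [ 510. -305.  199.]]
```

>>> play_rows(plan=[[85,[-0.78,-0.75,-0.125],-0.212],[85,[-0.78,-0.75,-0.125],-0.212],[85,[-0.78,-0.75,-0.125],-0.212],[85,[-0.78,-0.75,-0.125],-0.212],[85,[-0.78,-0.75,-0.125],-0.212],[85,[-0.78,-0.75,-0.125],-0.212],[85,[-0.78,-0.75,-0.125],-0.212],[85,[-0.78,-0.75,-0.125],-0.212],[85,[-0.78,-0.75,-0.125],-0.212],[85,[-0.78,-0.75,-0.125],-0.212]])

```text
time_s: 2.5
eef_pos: [0.4035, 0.1037, 0.2824]
eef_rot: [0.001, -0.1, 0.995, -0.001]
wrist_force: [-0.3, 0.4, -0.1]
opening: 0.997
grasp_force: 0.0
```

```bash
cat > mv.py <<'E'
import sys
from h import *
# usage: mv.py x y z yaw_of_tool_y(deg) -> normalised shift and turn from measured pose
def go(x,y,z,yaw):
    o=get_obs();w=o["eef_rot"];r=R.from_quat([w[1],w[2],w[3],w[0]]);M=r.as_matrix()
    p=np.array(o["eef_pos"]);s=M.T@(np.array([x,y,z])-p)/.4
    cy=np.degrees(np.arctan2(M[1,1],M[0,1]));d=(yaw-cy+180)%360-180
    print("t",round(float(o["time_s"]),2),"pos",p.round(4),"yaw",cy.round(2),"tilt",M[:2,2].round(4),"F",np.round(o["wrist_force"],1),"op",round(float(o["opening"]),3),"grip",round(float(o["grasp_force"]),1),"q",np.round(o["q"],2))
    print("  shift",s.round(4),"turn",round(-d/180,4))
if __name__=="__main__": go(*map(float,sys.argv[1:5]))
E
python3 mv.py .5455 -.300 .26 102
```

```text
t 2.5 pos [0.4035 0.1037 0.2824] yaw 101.46 tilt [ 0.0027 -0.0018] F [-0.3  0.4 -0.1] op 0.997 grip 0.0 q [-0.03 -0.24  1.91 -0.    1.47 -1.8 ]
  shift [-0.1471 -1.0594  0.0588] turn -0.003
```

>>> play_rows(plan=[[85,[-0.147,-0.98,0],0],[85,[-0.147,-0.98,0],0],[85,[-0.147,-0.98,0],0],[85,[-0.147,-0.98,0],0],[85,[-0.147,-0.98,0],0],[85,[-0.147,-0.98,0],0],[85,[-0.147,-0.98,0],0],[85,[-0.147,-0.98,0],0],[85,[-0.147,-0.98,0],0],[85,[-0.147,-0.98,0],0]])

```text
time_s: 3.5
eef_pos: [0.5398, -0.2631, 0.2802]
eef_rot: [-0.001, -0.103, 0.995, 0.001]
wrist_force: [0.5, 1.1, -0.2]
opening: 0.996
grasp_force: 0.0
```

```bash
python3 mv.py .5455 -.300 .162 102; python3 - <<'E'
from h import *
c=camera("side");save(c,"s1.png");cv2.imwrite("pics/s1c.png",cv2.resize(c["image"][130:370,240:480,::-1],None,fx=2.4,fy=2.4))
E
```

```text
t 3.5 pos [ 0.5398 -0.2631  0.2802] yaw 101.81 tilt [-0.0014  0.0017] F [ 0.5  1.1 -0.2] op 0.996 grip 0.0 q [-0.65  0.2   1.48  0.    1.46 -2.43]
  shift [ 0.0046 -0.0939  0.2954] turn -0.0011
```

View pics/s1c.png

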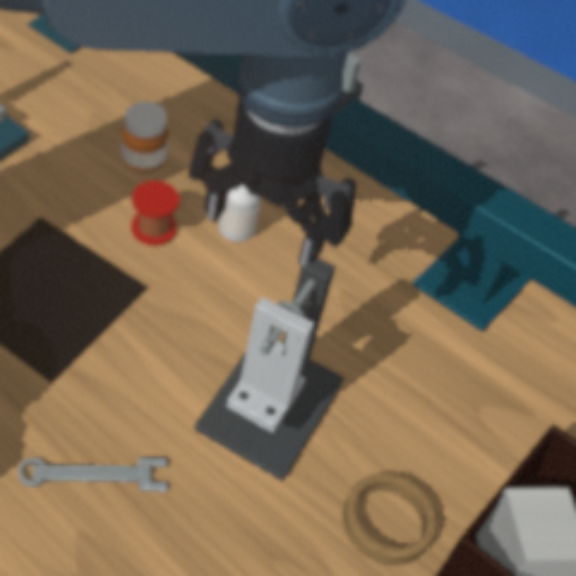

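The rest still hangs undisturbed and the open gripper is high and off to the left of it (fingertips at about (210,210) and (310,255)). I align over it first, then descend.

>>> play_rows(plan=[[85,[0.004,-0.094,0],0],[85,[0.004,-0.094,0],0],[85,[0.004,-0.094,0],0],[85,[0.004,-0.094,0.1],0],[85,[0.004,-0.094,0.15],0],[85,[0.004,-0.094,0.15],0]])

```text
time_s: 4.15
eef_pos: [0.5442, -0.2969, 0.2179]
eef_rot: [-0.002, -0.104, 0.995, 0.003]
wrist_force: [-0.2, 0.4, -0.9]
opening: 0.997
grasp_force: 0.0
```

```bash
python3 mv.py .5455 -.300 .162 102
```

```text
t 4.15 pos [ 0.5442 -0.2969  0.2179] yaw 101.97 tilt [-0.0051  0.0047] F [-0.2  0.4 -0.9] op 0.997 grip 0.0 q [-0.69  0.3   1.5   0.    1.36 -2.47]
  shift [-0.0021 -0.0091  0.1397] turn -0.0002
```

>>> play_rows(plan=[[85,[-0.002,-0.007,0.04],0],[85,[-0.002,-0.007,0.09],0],[85,[-0.002,-0.007,0.14],0],[85,[-0.002,-0.007,0.14],0],[85,[-0.002,-0.007,0.14],0]])

```text
time_s: 4.65
eef_pos: [0.5477, -0.3028, 0.1662]
eef_rot: [0.0, -0.104, 0.995, -0.0]
wrist_force: [-0.5, 0.0, 0.8]
opening: 0.996
grasp_force: 0.0
```

```bash
python3 mv.py .5455 -.300 .162 102; python3 - <<'E'
from h import *
c=camera("side");cv2.imwrite("pics/s2c.png",cv2.resize(c["image"][200:350,290:430,::-1],None,fx=4,fy=4))
c=camera("top");W=world(c);k=np.all((W>(.5,-.4,.195))&(W<(.6,-.2,.21)),axis=-1);print(W[k].mean(0),k.sum())
E
```

```text
t 4.65 pos [ 0.5477 -0.3028  0.1662] yaw 101.89 tilt [ 0.0008 -0.0006] F [-0.5  0.   0.8] op 0.996 grip 0.0 q [-0.69  0.35  1.53  0.    1.26 -2.47]
  shift [0.004  0.0081 0.0105] turn -0.0006
[ 0.56242777 -0.28815403  0.19868946] 1
```

View pics/s2c.png

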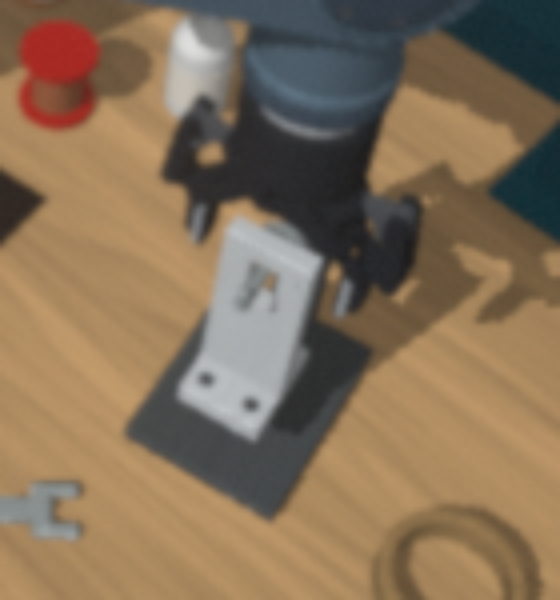

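The fingers straddle the blade: tips at about (197,235) and (343,310), blade between them. I'll correct by about 3 mm and close.

>>> play_rows(plan=[[85,[0.005,0.007,0.01],0],[85,[0.005,0.007,0.01],0],[30,[0.005,0.007,0.01],0],[30,[0.005,0.007,0.01],0],[30,[0.005,0.007,0.01],0],[30,[0.005,0.007,0.01],0],[30,[0.005,0.007,0.01],0],[30,[0.005,0.007,0.01],0],[30,[0.005,0.007,0.01],0],[30,[0.005,0.007,0.01],0]])

```text
time_s: 5.75
eef_pos: [0.5451, -0.3008, 0.1618]
eef_rot: [0.0, -0.103, 0.995, -0.0]
wrist_force: [1.1, -0.3, 5.0]
opening: 0.646
grasp_force: 63.7
```

```bash
python3 mv.py .5455 -.300 .184 102
```

```text
t 5.75 pos [ 0.5451 -0.3008  0.1618] yaw 101.87 tilt [ 0.0009 -0.0008] F [ 1.1 -0.3  5. ] op 0.646 grip 63.7 q [-0.69  0.35  1.54  0.    1.25 -2.47]
  shift [-0.0015  0.0017 -0.0555] turn -0.0007
```

>>> play_rows(plan=[[30,[0,0,-0.02],0],[30,[0,0,-0.04],0],[30,[0,0,-0.055],0],[30,[0,0,-0.055],0],[30,[0,0,-0.055],0]])

```text
time_s: 6.25
eef_pos: [0.5446, -0.3004, 0.1832]
eef_rot: [-0.0, -0.103, 0.995, 0.0]
wrist_force: [-0.6, -0.6, -3.5]
opening: 0.646
grasp_force: 64.4
```

```bash
python3 mv.py .5455 -.300 .184 102; python3 - <<'E'
from h import *
c=camera("side");cv2.imwrite("pics/s3c.png",cv2.resize(c["image"][200:350,290:430,::-1],None,fx=4,fy=4))
E
```

```text
t 6.25 pos [ 0.5446 -0.3004  0.1832] yaw 101.87 tilt [-0.0002  0.0001] F [-0.6 -0.6 -3.5] op 0.646 grip 64.4 q [-0.69  0.33  1.53 -0.    1.29 -2.47]
  shift [-0.0025  0.0005 -0.002 ] turn -0.0007
```

View pics/s3c.png

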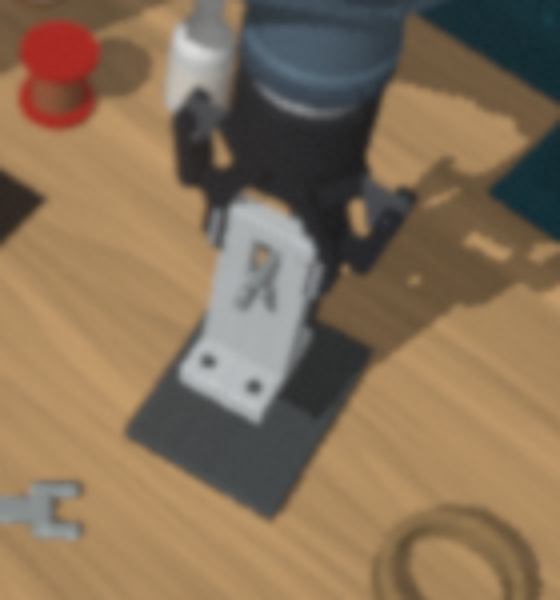

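The rest is lifted. The hook now shows inside the slot, at about (262,280), and the full weight of -3.5 N is on the wrist. Next I draw it off along tool +x.

>>> play_rows(plan=[[30,[0.02,0,0],0],[30,[0.05,0,0],0],[30,[0.08,0,0],0],[30,[0.11,0,0],0],[30,[0.14,0,0],0],[30,[0.17,0,0],0],[30,[0.2,0,0],0],[30,[0.22,0,0],0],[30,[0.22,0,0],0],[30,[0.22,0,0],0]])

```text
time_s: 7.3
eef_pos: [0.4587, -0.3188, 0.1835]
eef_rot: [0.0, -0.103, 0.995, -0.0]
wrist_force: [0.5, 0.3, -3.4]
opening: 0.644
grasp_force: 64.3
```

```bash
python3 mv.py .492 -.005 .184 102
```

```text
t 7.3 pos [ 0.4587 -0.3188  0.1835] yaw 101.84 tilt [ 0.0006 -0.0002] F [ 0.5  0.3 -3.4] op 0.644 grip 64.3 q [-0.82  0.19  1.7   0.    1.25 -2.6 ]
  shift [-0.2425  0.7506 -0.0014] turn -0.0009
```

>>> play_rows(plan=[[30,[-0.01,0.03,0],0],[30,[-0.04,0.1,0],0],[30,[-0.07,0.2,0],0],[30,[-0.1,0.3,0],0],[30,[-0.13,0.4,0],0],[30,[-0.16,0.5,0],0],[30,[-0.19,0.59,0],0],[30,[-0.21,0.66,0],0],[30,[-0.23,0.72,0],0],[30,[-0.24,0.75,0],0]])

```text
time_s: 8.3
eef_pos: [0.4906, -0.0021, 0.1833]
eef_rot: [0.0, -0.105, 0.994, 0.0]
wrist_force: [0.2, -0.4, -3.9]
opening: 0.644
grasp_force: 65.4
```

```bash
python3 mv.py .492 -.005 .116 102; python3 - <<'E'
from h import *
c=camera("side");save(c,"s4.png");W=world(c)
for m in masks_of(c,"rest")[:2]:
    p=W[m["mask"]];p=p[~np.isnan(p[:,0])];print(m["conf"],np.percentile(p,[1,3,50,97,99],axis=0).round(3))
E
```

```text
t 8.3 pos [ 0.4906 -0.0021  0.1833] yaw 102.04 tilt [0.     0.0009] F [ 0.2 -0.4 -3.9] op 0.644 grip 65.4 q [-0.25  0.04  1.86  0.    1.24 -2.03]
  shift [-0.0018 -0.008   0.1683] turn 0.0002
0.84 [[ 0.454 -0.031  0.001]
 [ 0.456 -0.028  0.005]
 [ 0.484 -0.002  0.129]
 [ 0.525  0.028  0.228]
 [ 0.594  0.14   0.229]]
0.43 [[0.515 0.212 0.007]
 [0.516 0.214 0.012]
 [0.575 0.311 0.042]
 [0.646 0.32  0.162]
 [0.65  0.324 0.164]]
```

>>> play_rows(plan=[[30,[0,0,0.03],0],[30,[0,0,0.07],0],[30,[0,0,0.11],0],[30,[0,0,0.145],0],[30,[0,0,0.165],0],[30,[0,0,0.172],0],[30,[0,0,0.175],0],[30,[0,0,0.178],0],[30,[0,0,0.178],0]])

```text
time_s: 9.3
eef_pos: [0.4912, -0.0054, 0.1125]
eef_rot: [0.0, -0.103, 0.995, -0.0]
wrist_force: [0.6, 0.1, -3.7]
opening: 0.645
grasp_force: 65.3
```

```bash
python3 mv.py .492 -.005 .110 102
```

```text
t 9.3 pos [ 0.4912 -0.0054  0.1125] yaw 101.87 tilt [ 0.0009 -0.0003] F [ 0.6  0.1 -3.7] op 0.645 grip 65.3 q [-0.25  0.14  1.92 -0.    1.08 -2.03]
  shift [-0.0022  0.0006  0.0063] turn -0.0007
```

>>> play_rows(plan=[[30,[0,0,0.003],0],[30,[0,0,0.005],0],[30,[0,0,0.007],0],[30,[0,0,0.007],0]])

```text
time_s: 9.7
eef_pos: [0.4912, -0.0053, 0.1101]
eef_rot: [0.0, -0.104, 0.995, -0.0]
wrist_force: [-1.9, -0.2, 2.5]
opening: 0.648
grasp_force: 66.0
```

>>> play_rows(plan=[[62,[0,0,0],0],[70,[0,0,0],0],[78,[0,0,0],0],[85,[0,0,0],0],[85,[0,0,0],0],[85,[0,0,0],0]])

```text
time_s: 10.3
eef_pos: [0.4908, -0.0053, 0.1093]
eef_rot: [0.0, -0.103, 0.995, -0.0]
wrist_force: [0.4, 0.1, 0.7]
opening: 0.997
grasp_force: 0.0
```

>>> play_rows(plan=[[85,[0,0,-0.05],0],[85,[0,0,-0.12],0],[85,[0,0,-0.22],0],[85,[0,0,-0.25],0.1],[85,[0,0,-0.25],0.2],[85,[0,0,-0.25],0.3],[85,[0,0,-0.25],0.4],[85,[0,0,-0.25],0.5],[85,[0,0,-0.25],0.5],[85,[0,0,-0.25],0.5]])

```text
time_s: 11.3
eef_pos: [0.4908, -0.0053, 0.2093]
eef_rot: [-0.0, 0.412, 0.911, 0.0]
wrist_force: [0.1, -0.5, 0.4]
opening: 0.997
grasp_force: 0.0
```

```bash
python3 mv.py .492 -.005 .118 12; python3 - <<'E'
from h import *
c=camera("side");save(c,"s5.png");W=world(c)
def rect(k,t):
    p=W[k]; r=cv2.minAreaRect((p[:,:2]*1000).astype(np.float32)) if len(p)>5 else None;print(t,len(p),r)
rect(np.all((W>(.42,-.08,.145))&(W<(.56,.07,.158)),axis=-1),"top")
rect(np.all((W>(.42,-.08,.013))&(W<(.56,.07,.025)),axis=-1),"foot")
k=np.all((W>(.42,-.08,.04))&(W<(.56,.07,.145)),axis=-1);p=W[k][:,:2];m=p.mean(0);v=np.linalg.svd(p-m,full_matrices=False)[2][0];print(m,np.degrees(np.arctan2(v[1],v[0])))
cv2.imwrite("pics/s5c.png",cv2.resize(c["image"][150:350,170:370,::-1],None,fx=3,fy=3))
E
```

```text
t 11.3 pos [ 0.4908 -0.0053  0.2093] yaw 41.36 tilt [-0.  0.] F [ 0.1 -0.5  0.4] op 0.997 grip 0.0 q [-0.25  0.01  1.84  0.    1.29 -0.97]
  shift [-0.0015  0.0027  0.2282] turn 0.1631
top 109 ((490.5317077636719, -1.9797706604003906), (17.01283073425293, 56.39497375488281), 16.182218551635742)
foot 239 ((490.682861328125, -2.069873809814453), (71.94556427001953, 57.6236457824707), 10.501643180847168)
[ 0.48762258 -0.00630429] -74.50456662708127
```

View pics/s5c.png

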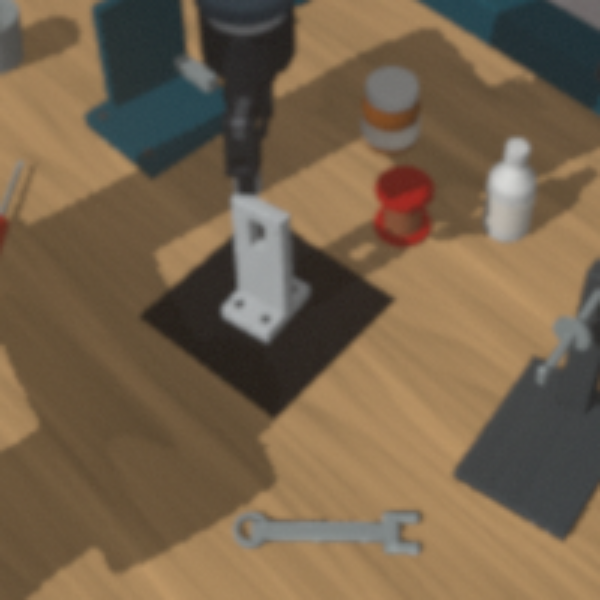

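The rest stands upright on the mat, foot at about (265,310), with the gripper free above it. I finish the turn to 12° and take it across the thickness.

>>> play_rows(plan=[[85,[0,0.002,0],0.1],[85,[0,0.002,0],0.163],[85,[0,0.002,0],0.163],[85,[0,0.002,0],0.163],[85,[0,0.002,0.06],0.163],[85,[0,0.002,0.12],0.163],[85,[0,0.002,0.18],0.163],[85,[0,0.002,0.225],0.163],[85,[0,0.002,0.225],0.163],[85,[0,0.002,0.225],0.163]])

```text
time_s: 12.35
eef_pos: [0.4915, -0.0047, 0.1195]
eef_rot: [-0.0, 0.626, 0.78, -0.0]
wrist_force: [-0.3, -0.2, 0.3]
opening: 0.991
grasp_force: 0.0
```

```bash
python3 mv.py .491 -.004 .118 12
```

```text
t 12.35 pos [ 0.4915 -0.0047  0.1195] yaw 12.46 tilt [-0.0004  0.0001] F [-0.3 -0.2  0.3] op 0.991 grip 0.0 q [-0.25  0.13  1.91  0.    1.1  -0.47]
  shift [ 0.002  -0.0007  0.0038] turn 0.0025
```

>>> play_rows(plan=[[50,[0,0,0],0.0025],[35,[0,0,0],0.0025],[22,[0,0,0],0.0025],[17,[0,0,0],0.0025],[10,[0,0,0],0.0025],[5,[0,0,0],0.0025],[5,[0,0,0],0.0025],[5,[0,0,0],0.0025],[5,[0,0,0],0.0025],[5,[0,0,0],0.0025]])

```text
time_s: 13.35
eef_pos: [0.4919, -0.0048, 0.1196]
eef_rot: [0.0, 0.63, 0.777, 0.0]
wrist_force: [1.1, 0.9, 4.1]
opening: 0.156
grasp_force: 59.2
```

```bash
python3 mv.py .491 -.004 .118 12
```

```text
t 13.35 pos [ 0.4919 -0.0048  0.1196] yaw 11.92 tilt [ 0.001  -0.0002] F [1.1 0.9 4.1] op 0.156 grip 59.2 q [-0.25  0.13  1.91  0.    1.1  -0.46]
  shift [ 0.0024 -0.0017  0.0041] turn -0.0004
```

>>> play_rows(plan=[[5,[0,0,-0.02],0],[5,[0,0,-0.06],0],[5,[0,0,-0.11],0],[5,[0,0,-0.15],0],[5,[0,0,-0.16],0],[5,[0,0,-0.16],0]])

```text
time_s: 13.95
eef_pos: [0.491, -0.0047, 0.1832]
eef_rot: [-0.0, 0.63, 0.777, -0.0]
wrist_force: [0.3, -0.4, -5.2]
opening: 0.15
grasp_force: 58.8
```

```bash
python3 mv.py .588 .267 .184 1.2
```

```text
t 13.95 pos [ 0.491  -0.0047  0.1832] yaw 11.92 tilt [-0.0005 -0.    ] F [ 0.3 -0.4 -5.2] op 0.15 grip 58.8 q [-0.25  0.04  1.86 -0.    1.24 -0.46]
  shift [ 0.6144  0.3775 -0.0022] turn 0.0596
```

>>> play_rows(plan=[[5,[0.03,0.02,0],0.01],[5,[0.1,0.06,0],0.02],[5,[0.18,0.11,0],0.03],[5,[0.27,0.165,0],0.04],[5,[0.36,0.22,0],0.05],[5,[0.45,0.275,0],0.06],[5,[0.53,0.325,0],0.06],[5,[0.59,0.36,0],0.06],[5,[0.614,0.377,0],0.06],[5,[0.614,0.377,0],0.06]])

```text
time_s: 14.95
eef_pos: [0.5873, 0.2677, 0.1812]
eef_rot: [-0.001, 0.699, 0.715, -0.001]
wrist_force: [0.1, -0.7, -3.8]
opening: 0.158
grasp_force: 58.9
```

```bash
python3 mv.py .588 .267 .184 1.2; python3 - <<'E'
from h import *
c=camera("top")
for n in("side","top"):
    c=camera(n);W=world(c);np.savez(n+"6.npz",W=W,im=c["image"])
    if n=="side":cv2.imwrite("pics/s6c.png",cv2.resize(c["image"][80:280,130:330,::-1],None,fx=3,fy=3))
E
```

```text
t 14.95 pos [0.5873 0.2677 0.1812] yaw 1.23 tilt [-0.003  -0.0008] F [ 0.1 -0.7 -3.8] op 0.158 grip 58.9 q [ 0.24  0.38  1.46 -0.    1.3   0.22]
  shift [-0.0018  0.0016 -0.0069] turn 0.0002
```

View pics/s6c.png

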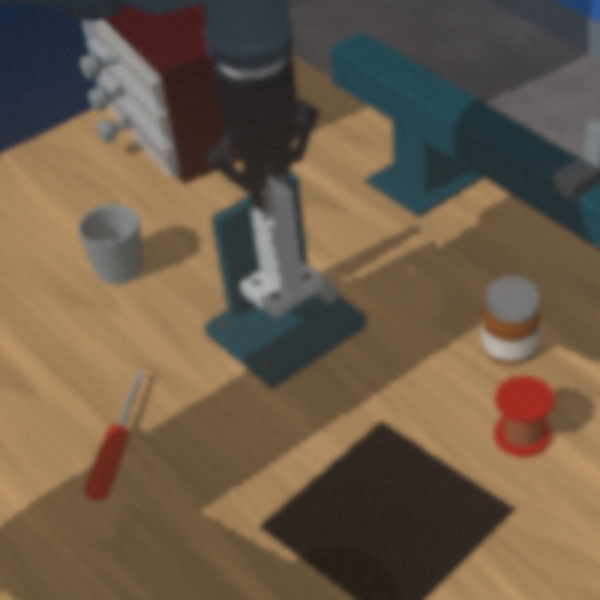

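The rest is upright in the gripper over the bed (foot at about (285,290) in the crop), clear of fence and stop. Lowering it.

>>> play_rows(plan=[[5,[0,0,0.02],0],[5,[0,0,0.05],0],[5,[0,0,0.08],0],[5,[0,0,0.1],0],[5,[0,0,0.107],0],[5,[0,0,0.107],0],[5,[0,0,0.107],0]])

```text
time_s: 15.8
eef_pos: [0.5885, 0.2668, 0.1408]
eef_rot: [0.0, 0.7, 0.714, 0.0]
wrist_force: [0.1, -0.0, -4.3]
opening: 0.156
grasp_force: 58.9
```

```bash
python3 mv.py .6 .2785 .1385 1.2; python3 - <<'E'
from h import *
D={n:np.load(n+"6.npz") for n in("top","side")}
for n in D:
    W=D[n]["W"]
    for t,lo,hi in(("fence",(.45,.29,.154),(.7,.36,.166)),("bed",(.45,.15,.014),(.7,.36,.027)),("foot",(.53,.21,.074),(.65,.30,.092))):
        p=W[np.all((W>lo)&(W<hi),axis=-1)]
        if len(p)>5: r=cv2.minAreaRect((p[:,:2]*1000).astype(np.float32));print(n,t,len(p),np.round(r[0],1),np.round(r[1],1),round(r[2],1),p[:,2].mean().round(4))
E
```

```text
t 15.8 pos [0.5885 0.2668 0.1408] yaw 1.13 tilt [0.0007 0.0002] F [ 0.1 -0.  -4.3] op 0.156 grip 58.9 q [ 0.24  0.42  1.49 -0.    1.23  0.22]
  shift [0.0286 0.0292 0.0059] turn -0.0004
top fence 20 [551.4 312.6] [ 9.  12.2] 1.4 0.1604
top bed 631 [586.6 266.7] [135.9 120. ] 1.0 0.0202
top foot 187 [588.7 253.1] [68.  36.6] 2.1 0.0811
side fence 86 [599.8 308.4] [ 34.4 109.2] 88.1 0.1604
side bed 828 [584.2 271.9] [142.5 123.1] 1.2 0.022
side foot 215 [585.1 268.7] [72.4 60.4] 0.6 0.0829
```

>>> play_rows(plan=[[5,[0,0,0.007],0],[5,[0.006,0.006,0.007],0],[5,[0.012,0.012,0.007],0],[5,[0.018,0.018,0.007],0],[5,[0.023,0.023,0.007],0],[5,[0.023,0.023,0.007],0],[5,[0.023,0.023,0.007],0]])

```text
time_s: 16.5
eef_pos: [0.5972, 0.2762, 0.1376]
eef_rot: [-0.0, 0.7, 0.714, -0.0]
wrist_force: [-0.1, -0.3, -4.3]
opening: 0.155
grasp_force: 59.0
```

>>> play_rows(plan=[[5,[0,0.002,0],0],[5,[0,0.004,0],0],[5,[0,0.004,0],0]])

```text
time_s: 16.8
eef_pos: [0.599, 0.2761, 0.1378]
eef_rot: [0.0, 0.7, 0.714, 0.0]
wrist_force: [-0.2, -1.0, -4.1]
opening: 0.155
grasp_force: 58.9
```

>>> play_rows(plan=[[5,[0,0.002,0],0],[5,[0,0.003,0],0],[5,[0,0.003,0],0]])

```text
time_s: 17.1
eef_pos: [0.6001, 0.2762, 0.1377]
eef_rot: [0.0, 0.7, 0.714, 0.0]
wrist_force: [0.8, -0.4, -4.0]
opening: 0.155
grasp_force: 58.9
```

>>> play_rows(plan=[[5,[0,0.002,0],0],[5,[0,0.003,0],0],[5,[0,0.003,0],0]])

```text
time_s: 17.4
eef_pos: [0.6012, 0.2762, 0.1376]
eef_rot: [-0.0, 0.7, 0.714, -0.0]
wrist_force: [-0.1, 0.2, -3.7]
opening: 0.151
grasp_force: 59.0
```

>>> play_rows(plan=[[5,[0,0.002,0],0],[5,[0,0.003,0],0],[5,[0,0.003,0],0]])

```text
time_s: 17.7
eef_pos: [0.6018, 0.2763, 0.1375]
eef_rot: [-0.0, 0.7, 0.714, -0.001]
wrist_force: [-3.2, 0.1, -3.2]
opening: 0.152
grasp_force: 59.1
```

>>> play_rows(plan=[[5,[0.002,0,0],0],[5,[0.003,0,0],0],[5,[0.003,0,0],0]])

```text
time_s: 18.0
eef_pos: [0.602, 0.2771, 0.1373]
eef_rot: [-0.0, 0.7, 0.714, -0.001]
wrist_force: [-3.2, -1.4, -3.7]
opening: 0.153
grasp_force: 59.0
```

The stop is touched at x≈0.602. Next, towards the fence.

>>> play_rows(plan=[[5,[0.002,0,0],0],[5,[0.003,0,0],0],[5,[0.003,0,0],0]])

```text
time_s: 18.3
eef_pos: [0.6021, 0.2785, 0.1374]
eef_rot: [-0.0, 0.7, 0.714, -0.0]
wrist_force: [-4.0, -1.7, -4.6]
opening: 0.157
grasp_force: 58.9
```

>>> play_rows(plan=[[5,[0.002,0,0],0],[5,[0.003,0,0],0],[5,[0.003,0,0],0]])

```text
time_s: 18.6
eef_pos: [0.6022, 0.2798, 0.1375]
eef_rot: [-0.0, 0.7, 0.714, -0.0]
wrist_force: [-4.3, -2.9, -4.8]
opening: 0.158
grasp_force: 59.0
```

>>> play_rows(plan=[[5,[0.002,0,0],0],[5,[0.002,0,0],0],[5,[0.002,0,0],0]])

```text
time_s: 18.9
eef_pos: [0.6022, 0.2806, 0.1376]
eef_rot: [-0.0, 0.7, 0.714, -0.0]
wrist_force: [-4.2, -2.6, -5.4]
opening: 0.158
grasp_force: 59.0
```

>>> play_rows(plan=[[5,[0.002,0,0],0],[5,[0.002,0,0],0],[5,[0.002,0,0],0]])

```text
time_s: 19.2
eef_pos: [0.6022, 0.2813, 0.1376]
eef_rot: [-0.0, 0.7, 0.714, -0.0]
wrist_force: [-4.1, -2.8, -4.8]
opening: 0.155
grasp_force: 59.0
```

>>> play_rows(plan=[[5,[0.002,0,0],0],[5,[0.003,0,0],0],[5,[0.003,0,0],0]])

```text
time_s: 19.5
eef_pos: [0.6022, 0.2814, 0.1376]
eef_rot: [0.0, 0.7, 0.714, -0.001]
wrist_force: [-5.4, -6.7, -3.3]
opening: 0.151
grasp_force: 59.3
```

>>> play_rows(plan=[[5,[0.002,0,0],0],[5,[0.003,0,0],0],[5,[0.003,0,0],0]])

```text
time_s: 19.8
eef_pos: [0.6022, 0.2814, 0.1376]
eef_rot: [0.001, 0.7, 0.714, -0.002]
wrist_force: [-5.7, -11.8, -2.2]
opening: 0.156
grasp_force: 59.4
```

```bash
python3 mv.py .602 .2815 .1365 1.2; python3 - <<'E'
from h import *
c=camera("side");W=world(c)
cv2.imwrite("pics/s7c.png",cv2.resize(c["image"][120:230,180:290,::-1],None,fx=5,fy=5,interpolation=cv2.INTER_CUBIC))
E
```

```text
t 19.8 pos [0.6022 0.2814 0.1376] yaw 1.09 tilt [-0.0012 -0.004 ] F [ -5.7 -11.8  -2.2] op 0.156 grip 59.4 q [ 0.26  0.47  1.44 -0.    1.24  0.24]
  shift [ 0.0003 -0.0006  0.0029] turn -0.0006
```

View pics/s7c.png

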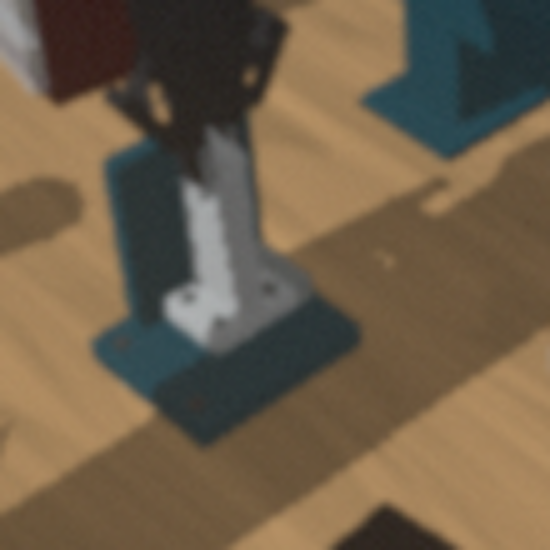

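The foot lies against both the fence and the stop (contact forces -5.7 N and -11.8 N). I ease the fence force a little and lower the last millimetre onto the bed.

>>> play_rows(plan=[[5,[-0.0025,0,0.001],0],[5,[-0.0025,0,0.003],0],[5,[-0.0025,0,0.005],0],[5,[-0.0025,0,0.005],0]])

```text
time_s: 20.25
eef_pos: [0.6025, 0.2814, 0.137]
eef_rot: [0.001, 0.7, 0.714, -0.001]
wrist_force: [-7.1, -7.9, 2.9]
opening: 0.15
grasp_force: 60.3
```

>>> play_rows(plan=[[5,[0,0,0.002],0],[5,[0,0,0.003],0],[5,[0,0,0.003],0]])

```text
time_s: 20.55
eef_pos: [0.6026, 0.2814, 0.137]
eef_rot: [0.001, 0.7, 0.714, -0.001]
wrist_force: [-10.9, -9.5, 8.7]
opening: 0.153
grasp_force: 61.1
```

>>> play_rows(plan=[[5,[0,-0.001,-0.002],0],[5,[0,-0.002,-0.003],0],[5,[0,-0.002,-0.003],0]])

```text
time_s: 20.85
eef_pos: [0.6025, 0.2814, 0.137]
eef_rot: [0.001, 0.7, 0.714, -0.0]
wrist_force: [-4.0, -8.1, 1.5]
opening: 0.152
grasp_force: 60.1
```

>>> play_rows(plan=[[16,[0,0,0],0],[20,[0,0,0],0],[26,[0,0,0],0],[34,[0,0,0],0],[44,[0,0,0],0],[55,[0,0,0],0],[55,[0,0,0],0]])

```text
time_s: 21.55
eef_pos: [0.6015, 0.2829, 0.1357]
eef_rot: [0.0, 0.7, 0.714, 0.0]
wrist_force: [-0.1, 0.3, -0.6]
opening: 0.645
grasp_force: 0.0
```

>>> play_rows(plan=[[55,[0,0,-0.03],0],[55,[0,0,-0.1],0],[55,[0,0,-0.2],0],[55,[-0.1,-0.1,-0.3],0],[55,[-0.2,-0.2,-0.3],0],[55,[-0.3,-0.3,-0.3],0],[55,[-0.4,-0.4,-0.3],0],[55,[-0.5,-0.4,-0.3],0],[55,[-0.6,-0.4,-0.3],0],[55,[-0.7,-0.4,-0.3],0]])

```text
time_s: 22.55
eef_pos: [0.4462, -0.0016, 0.2572]
eef_rot: [0.001, 0.7, 0.714, 0.001]
wrist_force: [2.1, -1.1, 0.4]
opening: 0.644
grasp_force: 0.0
```

```bash
python3 mv.py .602 .2815 .1365 1.2; python3 - <<'E'
from h import *
for n in("side","top"):
    c=camera(n);W=world(c)
    def P(lo,hi): return W[np.all((W>lo)&(W<hi),axis=-1)]
    for t,lo,hi in(("bed",(.45,.15,.014),(.7,.36,.027)),("foot",(.53,.21,.031),(.636,.302,.042)),("resttop",(.57,.24,.165),(.63,.32,.178)),("fencetop",(.53,.29,.154),(.67,.36,.164)),("stop",(.637,.24,.031),(.68,.32,.043))):
        p=P(lo,hi)
        if len(p)>5: r=cv2.minAreaRect((p[:,:2]*1000).astype(np.float32));print(n,t,len(p),np.round(r[0],1),np.round(r[1],1),round(r[2],1),p[:,2].mean().round(4))
    s=(slice(110,240),slice(170,300)) if n=="side" else (slice(150,240),slice(150,260))
    cv2.imwrite(f"pics/f_{n}.png",cv2.resize(c["image"][s][...,::-1],None,fx=4.5,fy=4.5,interpolation=cv2.INTER_CUBIC))
a=cv2.imread("pics/f_side.png");b=cv2.imread("pics/f_top.png")
h=max(a.shape[0],b.shape[0]);f=lambda i:cv2.copyMakeBorder(i,0,h-i.shape[0],0,0,cv2.BORDER_CONSTANT)
i=np.hstack([f(a),f(b)]);cv2.imwrite("pics/f.png",cv2.resize(i,(790,int(h*790/i.shape[1]))))
E
```

```text
t 22.55 pos [ 0.4462 -0.0016  0.2572] yaw 1.19 tilt [ 0.0027 -0.0007] F [ 2.1 -1.1  0.4] op 0.644 grip 0.0 q [-0.27 -0.14  1.88  0.    1.4  -0.29]
  shift [0.6996 0.4033 0.3023] turn -0.0
side bed 416 [582.  269.8] [137.  121.3] 0.4 0.0216
side resttop 7 [591.9 310. ] [14.5 12.9] 54.4 0.1687
side fencetop 67 [576.8 312.5] [62.3 24.5] 1.6 0.1602
top bed 918 [586.5 267.2] [135.3 121. ] 1.2 0.0203
top foot 238 [600.9 275.5] [69.8 53.4] 0.6 0.0363
top resttop 100 [601.6 281.3] [12.1 58.5] 1.5 0.1703
top fencetop 184 [600.6 311.7] [107.2  20.2] 1.9 0.1596
top stop 85 [646.3 281.1] [16.3 56.3] 1.4 0.038
```

View pics/f.png

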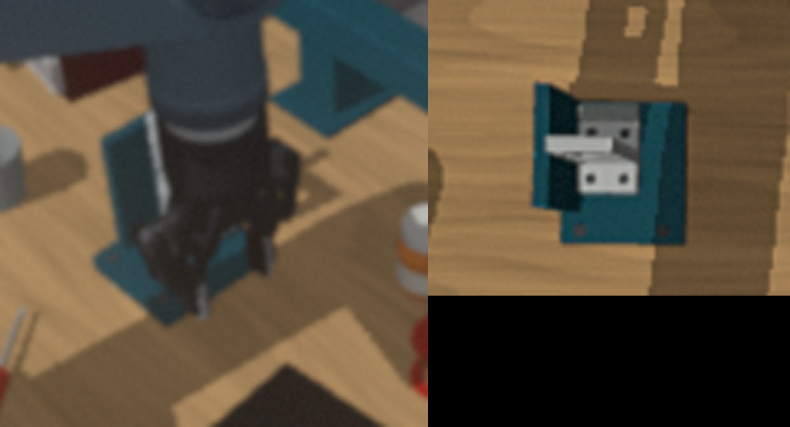

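From above, the rest stands upright with its foot against the stop and its blade edge at the fence (top view, blade at about (575,145)). The arm hides it in the side view, so I back the arm away and check once more.

>>> play_rows(plan=[[55,[-0.1,-0.05,-0.05],0],[55,[-0.2,-0.1,-0.1],0],[55,[-0.3,-0.15,-0.1],0],[55,[-0.4,-0.2,-0.1],0],[55,[-0.5,-0.2,-0.1],0],[55,[-0.6,-0.2,-0.1],0],[55,[-0.6,-0.2,-0.1],0],[55,[-0.6,-0.2,-0.1],0]])

```text
time_s: 23.45
eef_pos: [0.3719, -0.2417, 0.296]
eef_rot: [-0.0, 0.701, 0.714, 0.0]
wrist_force: [-0.7, 0.9, 0.3]
opening: 0.642
grasp_force: 0.0
```

```bash
python3 - <<'E'
from h import *
acc=[]
for i in range(6):
    c=camera("side");W=world(c);acc.append(c["image"].astype(float))
    def P(lo,hi): return W[np.all((W>lo)&(W<hi),axis=-1)]
    if i==0:
      for t,lo,hi in(("bed",(.45,.15,.014),(.7,.36,.027)),("foot",(.53,.21,.034),(.65,.32,.042)),("resttop",(.57,.24,.166),(.63,.33,.178))):
        p=P(lo,hi)
        if len(p)>5: r=cv2.minAreaRect((p[:,:2]*1000).astype(np.float32));print(t,len(p),np.round(r[0],1),np.round(r[1],1),round(r[2],1),p[:,2].mean().round(4))
    for l in("spool","bottle","jar","tape","tin","wrench","screwdriver") if i==0 else ():
        for m in masks_of(c,l)[:1]:
            p=W[m["mask"]];print(l,round(m["conf"],2),np.nanmedian(p,axis=0).round(3))
im=np.mean(acc,0)[120:230,185:275,::-1]
cv2.imwrite("pics/g.png",cv2.resize(im.clip(0,255).astype(np.uint8),None,fx=5.4,fy=5.4,interpolation=cv2.INTER_CUBIC))
E
```

```text
bed 650 [582.7 270.2] [139.  119.6] 0.7 0.0217
foot 70 [566.3 281.4] [29.8 83.9] 34.7 0.0378
bottle 0.78 [ 0.73  -0.104  0.07 ]
tape 0.82 [ 0.548 -0.469  0.023]
wrench 0.8 [ 0.372 -0.221  0.008]
screwdriver 0.63 [0.321 0.23  0.024]
```

View pics/g.png

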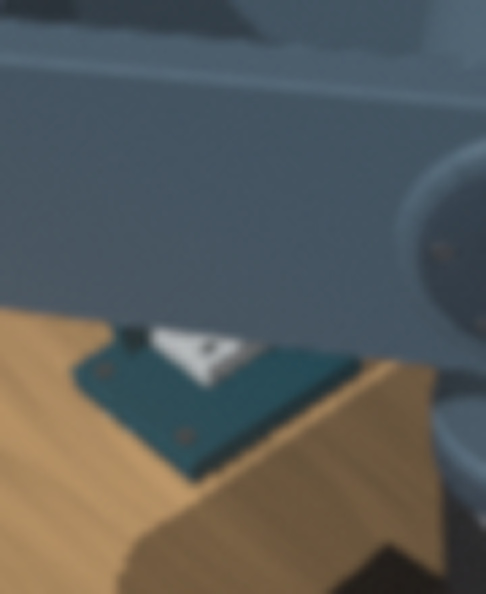

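The arm hides the rest from the side now, so I measure subpixel edges from the top view: the foot's free edges against the bed plate's edges should be 50 mm apart in x and 44 mm in y.

```bash
python3 - <<'E'
from h import *
ims=[]
for i in range(8):
    c=camera("top");ims.append(c["image"].astype(np.float32).mean(-1))
im=np.mean(ims,0);K=np.array(c["intrinsics"]);d=np.array([float(c["k1"]),0,0,0,0])
O=np.array([.6015,.2793]);a=np.radians(1.2);Rm=np.array([[np.cos(a),-np.sin(a)],[np.sin(a),np.cos(a)]])
def prof(xs,ys,z):
    X,Y=np.meshgrid(xs,ys,indexing="ij");p=np.stack([X,Y],-1).reshape(-1,2)@Rm.T+O
    q=cv2.projectPoints(np.c_[p,np.full(len(p),z)],np.array(c["rvec"],float),np.array(c["tvec"],float),K,d)[0].reshape(len(xs),len(ys),2).astype(np.float32)
    return cv2.remap(im,q[...,0],q[...,1],cv2.INTER_LINEAR)
def edge(v,s,t):
    g=np.abs(np.gradient(v));j=g.argmax();k=slice(max(0,j-10),j+11);print(t,round(1000*float((s[k]*g[k]).sum()/g[k].sum()),2),"grad",round(float(g.max()),2))
st=.00025
x=np.arange(-.1,-.07,st);edge(prof(x,np.arange(-.055,.0,.004),.02).mean(1),x,"bed -x (-85)")
x=np.arange(-.05,-.022,st)
for lo,hi in((-.022,-.008),(-.008,.008)):edge(prof(x,np.arange(lo,hi,.002),.036).mean(1),x,"foot -x (-35)")
y=np.arange(-.085,-.06,st);edge(prof(np.arange(-.03,.03,.004),y,.02).mean(0),y,"bed -y (-72)")
y=np.arange(-.04,-.015,st)
for lo,hi in((-.03,-.015),(.014,.03)):edge(prof(np.arange(lo,hi,.002),y,.036).mean(0),y,"foot -y (-28)")
x=np.arange(.025,.06,.001);print("z.036 profile x 25..60:",prof(x,np.arange(-.02,.0,.002),.037).mean(1).round().astype(int))
E
```

```text
bed -x (-85) -86.53 grad 2.9
foot -x (-35) -36.97 grad 4.97
foot -x (-35) -37.73 grad 4.78
bed -y (-72) -74.38 grad 3.96
foot -y (-28) -26.22 grad 4.83
foot -y (-28) -28.62 grad 3.82
z.036 profile x 25..60: [100 107 113 118 116 114 111 103  95  86  85  84  83  83  84  84  84  85
  85  84  84  83  81  78  75  72  70  69  68  71  74  78  80  81  82]
```

```bash
python3 -c "
from bench import *
print(hand_in())"
```

```text
the job is handed in; nothing more can be done
None
```

I stood the rest upright on the mat and let go, then regripped it across its thickness and set it on the carriage. It touched both the end stop and the fence (by contact force) before release; a final camera check of how snug it is was inconclusive. The job is handed in, at about 24 s.

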